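Gauge the sample tins

TASK

Three aluminium sample tins of different diameters stand around a steel slot gauge, which has a wide go gap above a narrower no-go gap. Find the one tin that goes into the go gap but not into the no-go gap, and lower it upright into the gauge until it rests on the no-go step; then lift it out and stand it upright in the shallow grey tray. Leave the other two tins standing where they are.

Things in the scene. Friction and masses are not known exactly. Their poses are not given: they have to be found in the camera images.
- tin_a_mid (a point): closed upright cylindrical tin of plain aluminium with a press-on lid, 26 mm in diameter and 70 mm high, loose, about 50 g. The point is the centre of the tin, half-way up (35 mm above its foot); z is its axis, upward
- tin_b_mid (a point): closed upright cylindrical tin of plain aluminium with a press-on lid, 41 mm in diameter and 70 mm high, loose, about 90 g. The point is the centre of the tin, half-way up (35 mm above its foot); z is its axis, upward
- tin_c_mid (a point): closed upright cylindrical tin of plain aluminium with a press-on lid, 54 mm in diameter and 70 mm high, loose, about 130 g. The point is the centre of the tin, half-way up (35 mm above its foot); z is its axis, upward
- gauge_step (a point): fixed bare-steel slot gauge: two jaws on a 100 x 112 mm base. Slot along x, 80 mm long, open at top and ends; y across it, z up; jaws reach y = +-47 mm. Upper gap (go) 48 mm wide, 12 mm deep, its top 5 mm flared at 45 deg to 58 mm; below, two ledges (no-go step) narrow it to 31 mm, 25 mm deep. Point: mid-slot at ledge height, 33 mm above the worktop, 12 mm below the jaw tops
- tray_floor (a point): shallow square grey plastic tray fixed to the worktop, 130 x 130 mm outside, walls 4 mm thick and 15 mm high. The point is the centre of its inner floor, 4 mm above the worktop; x and y run along the walls, z up

How it is judged:
By the outcome, as a careful person would: the job done as asked, in the order asked, and still so for the second after the job is handed in, with the robot touching nothing.
It also fails if it takes over 48 s, if anything falls off the work surface, if the arm or the gripper's body presses on something with over 40 N, if the wrist force passes 120 N, or if a joint passes its speed limit or range.

ROBOT

A 6-joint arm with a two-finger parallel gripper is mounted at the origin on a cart in front of the work surface, level with it; the furniture and walls round the work are solid. World frame = base frame: x ahead of the robot, y to its left, z up, the work surface at z = 0. Lengths are in m, angles in rad, forces in N, time in s.
With the tool pointing down it reaches from about 0.35 to 0.975 m from the base axis. Payload 7.1 kg.
Tool frame: the origin (TCP) lies at the centre of the arm's flange, where the gripper is bolted on; the fingertips stand 182 mm ahead of it and the grasp point (between the pads) lies 163 mm ahead of it; z points along the fingers, x is the direction in which the jaws open and shut, and the axes are right-handed (so a half turn about z gives the same grasp; the last joint's range is limited). The gripper opens to 88 mm and grips with 3 to 60 N. Pads are 20 mm wide; open, the fingers measure 115 mm over their backs; the gripper's body (75 mm by 178 mm) begins 61 mm behind the grasp point.
Start: joints at [-1.316, 0.423, 1.63, -0, 1.089, -0.019], TCP at [0.169, -0.602, 0.405] pointing down, gripper open.
Joint ranges: [-3, 3], [-0.9, 2.11], [0.09, 2.58], [-1.31, 4.45], [0.11, 2.69], [-2.54, 2.54]. Speed limits (rad/s): [2.39, 2.39, 3.01, 3.14, 3.14, 3.14].

INTERFACE

Orientations are given as a rotation vector (axis times angle).
In Python, from plant import robot, snapshot, camera_model, trace, pinpoint gives the robot as it stands.
- The arm moves only by the tool play_rows, never from a script. Its argument "steps" is a list that holds one entry, the list of rows, each a list of 5 numbers: the shift along the tool's x, y, z in mm, then the turn about the tool's z in rad, then the finger opening in mm, from 0 to 87.8. In form: [[[tx, ty, tz, yaw, hand], ...]]. A call has 1 to 8 rows; each row shifts and turns the commanded pose from where the row before left it, along the tool's axes as they then stand; what a row does not reach is not made up. A row lasts 1/12 s, in which the tool goes at most 41.7 mm and 7.16 degrees, less where a joint would pass 70% of its speed; a pose out of reach is approached as far as the arm can. A call with a gripper value outside its range is refused whole. The fingers move at their own pace and stop on an object; the grip force is fixed at half the most. Time passes only in rows, so rows that do not move let the fingers close. It gives the time, the measured TCP pose, the force and the opening at its end, in the units of the state.
- robot.get_obs(): the state, without advancing time (a new reading comes with each control period).
- snapshot(name): name is "scene" or "top" or "wrist"; returns the picture (400x640x3 uint8, red, green, blue); there is no depth.
- camera_model(name): a dict with "fx", "fy", "cx", "cy" (pixels), "origin" and "attitude" of the camera in the world. Camera axes: x right, y down, z forward; pixel columns grow to the right and rows downward; lengths in m; the calibration is good to about 2 mm. The wrist camera is an equidistant fisheye: a pixel r from the principal point sees the ray r / f radians off the axis. A picture is of the moment at which its call begins: read the wrist's pose just before it. camera_model takes no time and is no camera call; for the wrist camera it gives the pose at the moment of the call.
- robot.sign_off(): hands the job in, once; it reports no verdict.
Trained networks look in the newest picture that a camera, given by its name, has taken for a name from the list of things; names that differ only in an ending like _2 or _b are one class to them, and where a whole thing is asked for, a point or a joint stands for the part that bears it (a point fixed in the world has none). Each returns a list of dicts, best first, with "p" (0 to 1); they miss things now and then, are a little off and sometimes report something else, mostly with a low value. They report only what shows in the picture. A call takes as long as a camera call.
- trace(camera, target): "region" (400x640 bool, what is visible of it) and "point" ([column, row] in pixels, amid what is visible of it).
- pinpoint(camera, target): "point" ([column, row] in pixels: a listed point, or the origin of a listed thing).
The state is a dict: "time_s": time; "qpos": joint angles; "dq": joint speeds; "effort": joint torques, N m; "ee_pos": TCP position; "tcp_rot": TCP orientation; "force": force on the tool from outside, world axes, zero at the start; "wrist_torque": the same for the moment, N m; "opening": opening from 0.0 (shut) to 1.0 (fully open).
Only numpy, scipy, OpenCV 4.12 (cv2) and the standard library are available. Lean on these libraries where they do the work, as an engineer would, in place of code of your own. Each camera call takes 0.05 s, during which the arm holds its last target. There are 200 camera calls.

## Working session

There is one attempt and no reset: what is moved stays moved. The work goes in short steps, Python scripts to look and compute and a tool call to move; the robot and the scene stay as the last step left them, time stands still between calls to the robot, and variables do not carry over. Pictures are saved under pics/ and viewed, about 8 in all and at most 12, crops included, and the job is handed in when it is done.

Besides the shell and the picture viewer there is one more tool, called after "Request:" as a command line: name --argument value ..., lists and objects as JSON in quotes. play_rows: Moves the arm, as the interface text tells. Its arguments: {"type":"object","properties":{"steps":{"type":"array","items":{"type":"array","items":{"type":"array","items":{"type":"number"}}}}},"required":["steps"]}

```bash
mkdir -p pics; ls
cat > h.py <<'E'
import numpy as np, cv2
from scipy.spatial.transform import Rotation as R
from plant import robot, snapshot, camera_model, trace, pinpoint
def rot(a):
    a=np.array(a,float)
    return a if a.shape==(3,3) else (R.from_rotvec(a).as_matrix() if a.size==3 else None)
def ray(name,p,m=None):
    m=m or camera_model(name); x=(p[0]-m['cx'])/m['fx']; y=(p[1]-m['cy'])/m['fy']
    if name=='wrist':
        r=np.hypot(x,y); s=np.sin(r)/max(r,1e-9); d=np.array([x*s,y*s,np.cos(r)])
    else: d=np.array([x,y,1.])
    return np.array(m['origin']),rot(m['attitude'])@d
def onz(name,p,z,m=None):
    o,d=ray(name,p,m); return o+d*(z-o[2])/d[2]
def save(name,fn):
    im=snapshot(name); cv2.imwrite('pics/'+fn,im[:,:,::-1]); return im
Z={'tin_a_mid':.035,'tin_b_mid':.035,'tin_c_mid':.035,'gauge_step':.033,'tray_floor':.004}
def find(name):
    m=camera_model(name)
    for t,z in Z.items():
        for d in pinpoint(name,t)[:4]:
            print(name,t,round(d['p'],2),np.round(d['point'],1),np.round(onz(name,d['point'],z,m)[:2],4))
E
python3 - <<'E'
from h import *
for c in('scene','top'):
    m=camera_model(c); print(c,m)
a=save('top','top0.png'); find('top'); save('scene','scene0.png'); find('scene')
o=robot.get_obs(); print(o)
E
```

```text
pics
scene {'fx': 429.05314467617785, 'fy': 429.05314467617785, 'cx': 320.9176922506372, 'cy': 210.14596801499175, 'origin': array([ 0.12967907, -0.89373871,  0.4963976 ]), 'attitude': array([-2.04641499,  0.59160003, -0.32044236])}
top {'fx': 457.3159638501291, 'fy': 457.3159638501291, 'cx': 322.2580745701239, 'cy': 197.11043677872303, 'origin': array([ 0.39978712, -0.24318915,  0.89529786]), 'attitude': array([-2.13383479,  2.16644783, -0.20349415])}
top tin_b_mid 0.89 [225.1 251.7] [ 0.4388 -0.086 ]
top tin_c_mid 0.68 [328.  157.6] [ 0.6165 -0.281 ]
top gauge_step 0.77 [239.4 159.4] [ 0.6153 -0.1101]
top tray_floor 0.66 [395.9 223.7] [ 0.4895 -0.4133]
scene tin_a_mid 0.75 [279.  216.3] [ 0.4456 -0.2163]
scene tin_b_mid 0.77 [247.5 191.9] [ 0.4335 -0.0851]
scene tin_c_mid 0.63 [366.1 203.5] [ 0.6256 -0.2711]
scene gauge_step 0.93 [321.3 179.7] [ 0.6065 -0.1212]
scene tray_floor 0.68 [354.4 271.1] [ 0.4955 -0.4109]
scene tray_floor 0.53 [279.7 215.2] [ 0.4702 -0.1676]
{'time_s': 0.6, 'qpos': array([-1.31598767e+00,  4.23056986e-01,  1.62991689e+00, -8.45582019e-06,
        1.08859038e+00, -1.90027575e-02]), 'dq': array([-6.69771744e-04, -5.43252442e-04, -5.50728621e-04,  8.11035605e-05,
       -1.47940316e-03, -4.41649192e-04]), 'effort': array([-2.57444208e-04, -5.44297242e+01, -2.73931271e+01,  6.43840805e-02,
        1.69778889e-02, -1.93257881e-05]), 'ee_pos': array([ 0.16901771, -0.60168688,  0.40469529]), 'tcp_rot': array([ 2.50381940e+00, -1.89745761e+00,  2.77519090e-05]), 'force': array([ 0.445191  ,  0.0008775 , -0.10609653]), 'wrist_torque': array([ 0.01134165, -0.01975172, -0.05532818]), 'opening': 0.9953551781577195}
```

View pics/top0.png

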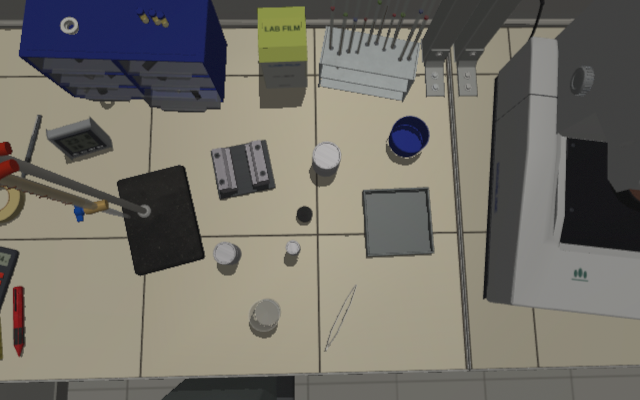

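View pics/scene0.png

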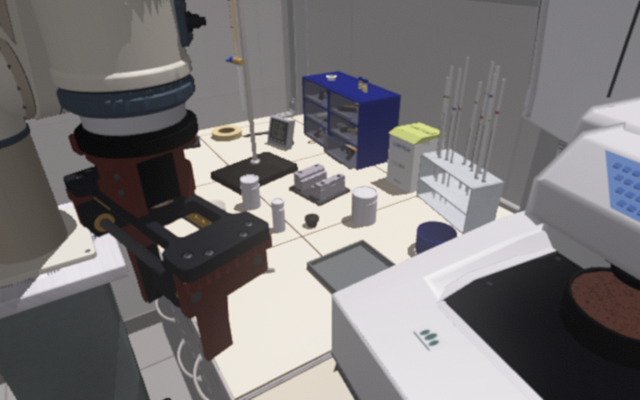

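```bash
cat >> h.py <<'E'
def yaw_of(Rm): return np.arctan2(Rm[1,0],Rm[0,0])
def plan(x,y,z,yawdeg=None,n=None,hand=87.8,step=40,start=None):
    """prints rows; start=(x,y,z,yawdeg) of commanded pose, else measured"""
    if start is None:
        o=robot.get_obs(); p=np.array(o['ee_pos']); yw=yaw_of(rot(o['tcp_rot']))
    else: p=np.array(start[:3],float); yw=np.radians(start[3])
    t=np.array([x,y,z]); ty=yw if yawdeg is None else np.radians(yawdeg)
    dy=(ty-yw+np.pi)%(2*np.pi)-np.pi
    n=n or int(max(np.ceil(np.linalg.norm(t-p)*1000/step),np.ceil(abs(dy)/.12),1))
    rows=[]
    for k in range(n):
        T=lambda a:np.array([[np.cos(a),np.sin(a),0],[np.sin(a),-np.cos(a),0],[0,0,-1]])
        s=np.round(T(yw).T@((t-p)/(n-k))*1000,1)
        dyaw=round(-((ty-yw+np.pi)%(2*np.pi)-np.pi)/(n-k),3)
        p=p+T(yw)@s/1000; yw-=dyaw
        rows.append([*map(float,s),float(dyaw),hand])
    for i in range(0,n,8): print([rows[i:i+8]])
    print('end',np.round(p,4),round(np.degrees(yw),2))
E
python3 - <<'E'
from h import *
o=robot.get_obs(); print(rot(o['tcp_rot']).round(3))
im=cv2.imread('pics/top0.png')
for p in [(145,211)]: print('rod',onz('top',p,.01))
# gauge jaws outer edges, approx top corners
for p in [(213,154),(226,151),(246,146),(258,143),(221,194),(236,191),(256,186),(270,182)]: print(p,onz('top',p,.045)[:2].round(3))
plan(0.436,-0.086,0.36,-11)
E
```

```text
[[ 0.27  -0.963 -0.   ]
 [-0.963 -0.27  -0.   ]
 [ 0.     0.    -1.   ]]
rod [0.52058985 0.07382343 0.01      ]
(213, 154) [ 0.623 -0.062]
(226, 151) [ 0.629 -0.086]
(246, 146) [ 0.638 -0.124]
(258, 143) [ 0.644 -0.147]
(221, 194) [ 0.546 -0.078]
(236, 191) [ 0.551 -0.106]
(256, 186) [ 0.56  -0.144]
(270, 182) [ 0.568 -0.17 ]
[[[-28.3, -26.4, 3.0, -0.074, 87.8], [-26.3, -28.5, 3.0, -0.074, 87.8], [-24.1, -30.3, 3.0, -0.074, 87.8], [-21.8, -32.0, 3.0, -0.074, 87.8], [-19.3, -33.5, 3.0, -0.074, 87.8], [-16.8, -34.9, 3.0, -0.073, 87.8], [-14.2, -36.0, 3.0, -0.074, 87.8], [-11.5, -37.0, 3.0, -0.073, 87.8]]]
[[[-8.8, -37.7, 3.0, -0.074, 87.8], [-6.0, -38.2, 2.9, -0.073, 87.8], [-3.2, -38.6, 3.0, -0.074, 87.8], [-0.3, -38.7, 2.9, -0.073, 87.8], [2.5, -38.6, 3.0, -0.074, 87.8], [5.4, -38.3, 2.9, -0.073, 87.8], [8.1, -37.9, 3.0, -0.074, 87.8]]]
end [ 0.436 -0.086  0.36 ] -11.0
```

Request:
play_rows --steps '[[[-28.3,-26.4,3.0,-0.074,87.8],[-26.3,-28.5,3.0,-0.074,87.8],[-24.1,-30.3,3.0,-0.074,87.8],[-21.8,-32.0,3.0,-0.074,87.8],[-19.3,-33.5,3.0,-0.074,87.8],[-16.8,-34.9,3.0,-0.073,87.8],[-14.2,-36.0,3.0,-0.074,87.8],[-11.5,-37.0,3.0,-0.073,87.8]]]'

```text
time_s: 1.27
ee_pos: [0.3119, -0.325, 0.3808]
tcp_rot: [2.949, -1.083, 0.001]
force: [0.7, 0.3, 0.1]
opening: 1.005
```

Request:
play_rows --steps '[[[-8.8,-37.7,3.0,-0.074,87.8],[-6.0,-38.2,2.9,-0.073,87.8],[-3.2,-38.6,3.0,-0.074,87.8],[-0.3,-38.7,2.9,-0.073,87.8],[2.5,-38.6,3.0,-0.074,87.8],[5.4,-38.3,2.9,-0.073,87.8],[8.1,-37.9,3.0,-0.074,87.8],[0,0,0,0,87.8]]]'

```text
time_s: 1.93
ee_pos: [0.4382, -0.0815, 0.36]
tcp_rot: [-3.127, 0.287, -0.003]
force: [0.0, 0.1, 0.0]
opening: 0.999
```

Run:
```python
from h import *
o=robot.get_obs(); print(o['time_s'],o['ee_pos'],np.degrees(yaw_of(rot(o['tcp_rot']))))
print(camera_model('wrist'))
save('wrist','w1.png'); find('wrist')
for d in trace('wrist','gauge_step'): print(d['p'],d['point'])
```

```text
1.9333 [ 0.43819802 -0.08152064  0.36003104] -10.492324998840456
{'fx': 309.70691628693146, 'fy': 309.70691628693146, 'cx': 323.1067269769601, 'cy': 198.9318061465103, 'origin': array([ 0.45259589, -0.00067586,  0.34050281]), 'attitude': array([ 2.8286608 , -0.25972348, -0.03733323])}
wrist tin_a_mid 0.89 [349.7 289.5] [ 0.4444 -0.212 ]
wrist tin_b_mid 0.86 [320.7 194. ] [ 0.4328 -0.0907]
wrist gauge_step 0.75 [473.6 186. ] [ 0.6019 -0.1132]
wrist tray_floor 0.62 [394.9 371.3] [ 0.4928 -0.4152]
0.68 [460.5, 183.5]
0.45 [321.5, 199.4]
```

View pics/w1.png

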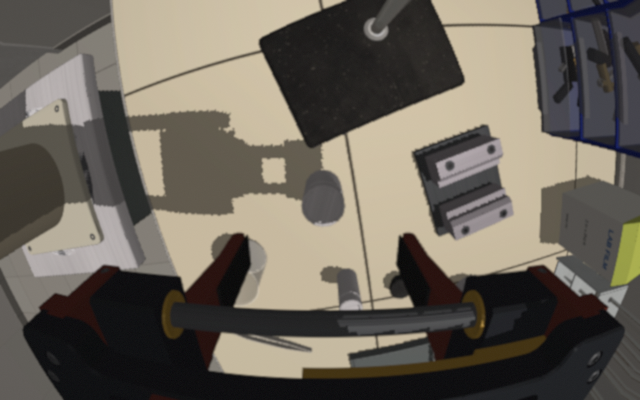

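```bash
cat >> h.py <<'E'
from scipy.optimize import minimize
def proj(name,P,m):
    q=(np.atleast_2d(P)-np.array(m['origin']))@rot(m['attitude'])
    if name=='wrist':
        h=np.hypot(q[:,0],q[:,1]); s=np.arctan2(h,q[:,2])/np.maximum(h,1e-9)
    else: s=1/q[:,2]
    return np.c_[q[:,0]*s*m['fx']+m['cx'],q[:,1]*s*m['fy']+m['cy']]
def cyl(r,z0,z1):
    a=np.linspace(0,2*np.pi,40); return np.r_[np.c_[r*np.cos(a),r*np.sin(a),0*a+z0],np.c_[r*np.cos(a),r*np.sin(a),0*a+z1]]
def box(a,b,z0,z1): return np.array([[x,y,z] for x in(-a,a) for y in(-b,b) for z in(z0,z1)])
def mask(name,parts,v,m):
    M=np.zeros((400,640),np.uint8); c,s=np.cos(v[2]),np.sin(v[2])
    for P in parts:
        W=P@np.array([[c,s,0],[-s,c,0],[0,0,1]])+[v[0],v[1],0]
        hull=cv2.convexHull(np.float32(proj(name,W,m)))
        cv2.fillConvexPoly(M,np.int32(np.round(hull*16)),1,lineType=cv2.LINE_8,shift=4)
    return M>0
def fit(name,target,parts,v0,yaw=True,near=.08):
    m=camera_model(name)
    best=None
    for d in trace(name,target):
        g=onz(name,d['point'],.04,m)[:2]
        if np.hypot(*(g-v0[:2]))<near: best=d;break
    if best is None: print(name,target,'none');return
    reg=np.array(best['region']); 
    f=lambda u:1-(lambda M:(M&reg).sum()/max((M|reg).sum(),1))(mask(name,parts,[u[0],u[1],u[2] if yaw else 0],m))
    r=min((minimize(f,[v0[0]+a,v0[1]+b,v0[2]],method='Nelder-Mead',options=dict(initial_simplex=np.array([v0[0]+a,v0[1]+b,v0[2]])+np.array([[0,0,0],[.01,0,0],[0,.01,0],[0,0,.15]]),xatol=2e-4)) for a in(-.005,.005) for b in(-.005,.005)),key=lambda r:r.fun)
    print(name,target,round(best['p'],2),'xy',r.x[:2].round(4),'yaw',round(np.degrees(r.x[2]),1) if yaw else '','IoU',round(1-r.fun,3))
    return r.x
TIN=[cyl(.0205,0,.07)]
jaw=lambda s:np.array([[x,y*s,z] for x in(-.04,.04) for y,z in((.0155,0),(.0155,.033),(.029,.045),(.047,0),(.047,.045))])
GAUGE=[box(.05,.056,0,.008),jaw(1),jaw(-1)]
TRAY=[box(.065,.065,0,.015)]
E
python3 - <<'E'
from h import *
for c in('wrist','top','scene'):
    if c!='wrist': snapshot(c)
    fit(c,'tin_b_mid',TIN,[.435,-.087,0],False)
    fit(c,'gauge_step',GAUGE,[.603,-.114,.24])
    fit(c,'tray_floor',TRAY,[.493,-.413,0.0])
E
```

```text
wrist tin_b_mid 0.78 xy [ 0.4325 -0.0966] yaw  IoU 0.942
wrist gauge_step 0.68 xy [ 0.6005 -0.1204] yaw 10.1 IoU 0.95
wrist tray_floor 0.78 xy [ 0.486  -0.4244] yaw 1.6 IoU 0.361
top tin_b_mid 0.9 xy [ 0.4348 -0.0927] yaw  IoU 0.831
top gauge_step 0.76 xy [ 0.6026 -0.1127] yaw 12.4 IoU 0.912
top tray_floor 0.81 xy [ 0.4942 -0.4154] yaw 1.8 IoU 0.967
scene tin_b_mid 0.61 xy [ 0.438  -0.0856] yaw  IoU 0.862
scene gauge_step 0.97 xy [ 0.6045 -0.111 ] yaw 11.6 IoU 0.946
scene tray_floor 0.95 xy [ 0.4937 -0.3697] yaw 1.1 IoU 0.694
```

Run:
```python
from h import *
plan(0.435,-0.091,0.29,-78.5)
```

```text
[[[-0.0, 0.5, 7.0, 0.118, 87.8], [0.1, 0.5, 7.0, 0.118, 87.8], [0.1, 0.5, 7.0, 0.118, 87.8], [0.2, 0.5, 7.0, 0.118, 87.8], [0.2, 0.5, 7.0, 0.118, 87.8], [0.3, 0.4, 7.0, 0.118, 87.8], [0.3, 0.4, 7.0, 0.118, 87.8], [0.4, 0.3, 7.0, 0.117, 87.8]]]
[[[0.4, 0.3, 7.0, 0.118, 87.8], [0.4, 0.3, 7.0, 0.117, 87.8]]]
end [ 0.435 -0.091  0.29 ] -78.5
```

Request:
play_rows --steps '[[[0,0.5,7.0,0.118,87.8],[0.1,0.5,7.0,0.118,87.8],[0.1,0.5,7.0,0.118,87.8],[0.2,0.5,7.0,0.118,87.8],[0.2,0.5,7.0,0.118,87.8],[0.3,0.4,7.0,0.118,87.8],[0.3,0.4,7.0,0.118,87.8],[0.4,0.3,7.0,0.117,87.8]]]'

```text
time_s: 3.5
ee_pos: [0.4353, -0.09, 0.3036]
tcp_rot: [-2.644, 1.696, -0.0]
force: [0.9, 0.7, -0.0]
opening: 1.003
```

Request:
play_rows --steps '[[[0.4,0.3,7.0,0.118,87.8],[0.4,0.3,7.0,0.117,87.8],[0,0,0,0,87.8],[0,0,0,0,87.8],[0,0,0,0,87.8]]]'

```text
time_s: 3.92
ee_pos: [0.4351, -0.091, 0.2902]
tcp_rot: [-2.436, 1.983, -0.0]
force: [0.4, -1.1, 0.0]
opening: 0.998
```

Run:
```python
from h import *
o=robot.get_obs(); print(o['time_s'],o['ee_pos'],np.degrees(yaw_of(rot(o['tcp_rot']))))
save('wrist','w2.png'); find('wrist')
fit('wrist','tin_b_mid',TIN,[.435,-.091,0],False)
fit('wrist','gauge_step',GAUGE,[.603,-.114,.2])
```

```text
3.9167 [ 0.43514562 -0.09098383  0.29022525] -78.29601474403378
wrist tin_a_mid 0.87 [458.8 220.5] [ 0.4478 -0.2097]
wrist tin_b_mid 0.72 [321.4 205. ] [ 0.4379 -0.0892]
wrist tin_c_mid 0.88 [562.  62.] [ 0.6184 -0.2796]
wrist gauge_step 0.8 [393.   10.1] [ 0.6025 -0.1114]
wrist tray_floor 0.7 [589.2 203.3] [ 0.4942 -0.4119]
wrist tin_b_mid 0.83 xy [ 0.4363 -0.0905] yaw  IoU 0.924
wrist gauge_step 0.96 xy [ 0.6051 -0.1131] yaw 10.5 IoU 0.992
```

View pics/w2.png

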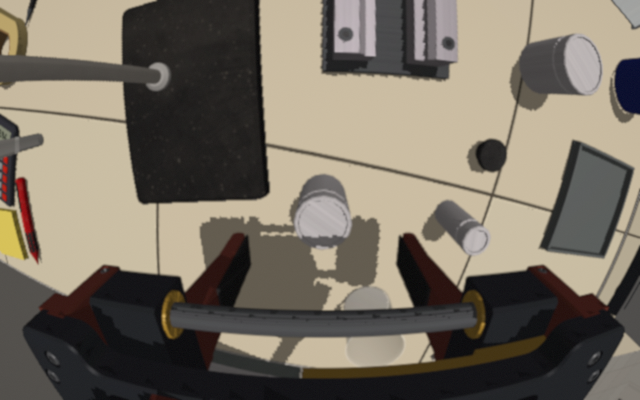

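Request:
play_rows --steps '[[[0,-1,30,0,87.8],[0,0,30,0,87.8],[0,0,17,0,87.8],[0,0,0,0,87.8],[0,0,0,0,35],[0,0,0,0,35],[0,0,0,0,35],[0,0,0,0,35]]]'

```text
time_s: 4.98
ee_pos: [0.4364, -0.0909, 0.2141]
tcp_rot: [-2.432, 1.987, -0.003]
force: [0.0, -0.6, 0.0]
opening: 0.735
```

Request:
play_rows --steps '[[[0,0,0,0,35],[0,0,0,0,35],[0,0,0,0,35],[0,0,0,0,35]]]'

```text
time_s: 5.32
ee_pos: [0.436, -0.0908, 0.2133]
tcp_rot: [-2.433, 1.987, -0.001]
force: [-0.4, -0.3, 5.3]
opening: 0.462
```

Request:
play_rows --steps '[[[0,0,0,0,35],[0,0,0,0,35],[0,0,-10,0,35],[0,0,-25,0,35],[0,0,-30,0,35],[0,0,-25,0,35],[0,0,0,0,35],[0,0,0,0,35]]]'

```text
time_s: 5.98
ee_pos: [0.4362, -0.0909, 0.3043]
tcp_rot: [-2.432, 1.987, -0.005]
force: [-1.1, -0.2, -1.7]
opening: 0.458
```

Run:
```python
from h import *
o=robot.get_obs(); print(o['time_s'],o['ee_pos'],np.degrees(yaw_of(rot(o['tcp_rot']))),o['opening'],o['force'])
save('wrist','w3.png')
fit('wrist','tin_b_mid',[cyl(.0205,.09,.16)],[.436,-.091,0],False)
fit('wrist','gauge_step',GAUGE,[.603,-.114,.2])
plan(0.59,-0.116,0.303,-79.5,hand=35,step=25)
```

```text
5.9833 [ 0.43619776 -0.09086989  0.30426993] -78.49797423574417 0.4580886801338768 [-1.11961756 -0.24338285 -1.72349323]
wrist tin_b_mid 0.63 xy [ 0.4354 -0.091 ] yaw  IoU 0.903
wrist gauge_step 0.72 xy [ 0.6027 -0.1115] yaw 11.2 IoU 0.989
[[[8.0, -20.9, -0.1, 0.003, 35], [7.9, -21.0, -0.2, 0.002, 35], [7.8, -21.0, -0.1, 0.003, 35], [7.8, -21.0, -0.2, 0.002, 35], [7.7, -21.0, -0.1, 0.003, 35], [7.7, -21.0, -0.2, 0.002, 35], [7.6, -21.0, -0.1, 0.003, 35]]]
end [ 0.59  -0.116  0.303] -79.53
```

View pics/w3.png

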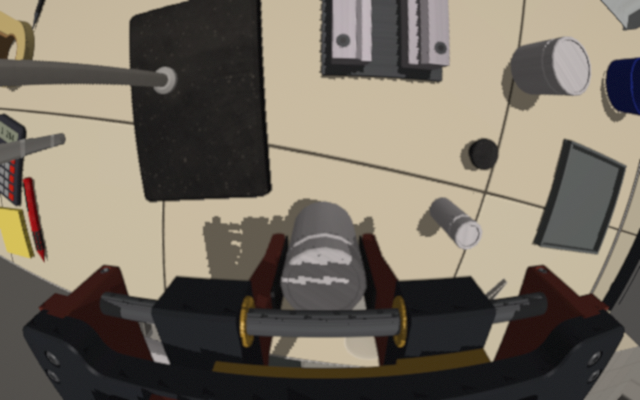

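Request:
play_rows --steps '[[[11,-21,0,0.003,35],[11,-21,0,0.003,35],[11,-21,0,0.003,35],[11,-20,0,0.003,35],[11,-10.5,0,0,35],[0,0,0,0,35],[0,0,0,0,35]]]'

```text
time_s: 6.72
ee_pos: [0.5379, -0.1266, 0.3012]
tcp_rot: [2.419, -2.002, -0.005]
force: [-0.3, 0.1, -1.8]
opening: 0.463
```

Run:
```python
from h import *
o=robot.get_obs(); print(o['time_s'],o['ee_pos'],np.degrees(yaw_of(rot(o['tcp_rot']))),o['opening'],o['force'])
im=save('wrist','w4.png'); find('wrist')
v=fit('wrist','gauge_step',GAUGE,[.603,-.114,.2])
m=camera_model('wrist'); im=im.copy()
# overlay of slot edges at jaw top / ledge for a check
c,s=np.cos(v[2]),np.sin(v[2])
for y,z,col in((.029,.045,(255,0,0)),(-.029,.045,(255,0,0)),(.0155,.033,(0,255,0)),(-.0155,.033,(0,255,0)),(.047,.045,(0,0,255)),(-.047,.045,(0,0,255))):
    P=np.array([[v[0]+c*x-s*y,v[1]+s*x+c*y,z] for x in np.linspace(-.04,.04,9)])
    cv2.polylines(im,[np.int32(proj('wrist',P,m)*16)],False,col,1,shift=4)
cv2.imwrite('pics/w4o.png',cv2.resize(im[80:330,190:480],None,fx=2.4,fy=2.4,interpolation=cv2.INTER_CUBIC)[:,:,::-1])
```

```text
6.7167 [ 0.53793676 -0.1266426   0.30116225] -79.20794776036992 0.4630875269468856 [-0.33096744  0.06854707 -1.81456786]
wrist tin_b_mid 0.91 [322.4 254.3] [ 0.4896 -0.1344]
wrist tin_c_mid 0.71 [501.1 152.5] [ 0.6139 -0.2742]
wrist gauge_step 0.78 [320.4 122.8] [ 0.6022 -0.1114]
wrist gauge_step 0.66 [323.  252.4] [ 0.4906 -0.1348]
wrist tray_floor 0.61 [538.2 267. ] [ 0.4939 -0.4091]
wrist gauge_step 0.8 xy [ 0.6048 -0.1118] yaw 11.0 IoU 0.987
```

View pics/w4o.png

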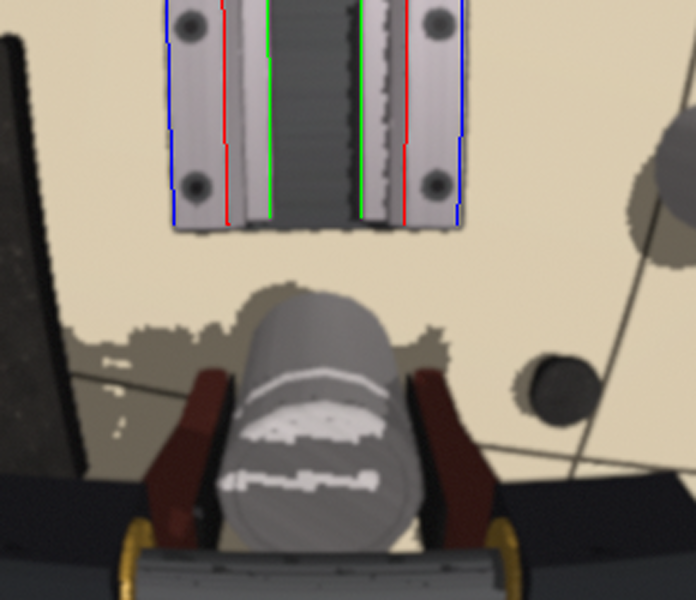

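Request:
play_rows --steps '[[[-0.5,-17,0,-0.001,35],[-0.5,-20,0,-0.001,35],[-0.6,-20,0,0,35],[-0.5,-9.6,0,0,35],[0,0,0,0,35],[0,0,15,0,35],[0,0,18,0,35],[0,0,0,0,35]]]'

```text
time_s: 7.73
ee_pos: [0.601, -0.1117, 0.2671]
tcp_rot: [2.421, -1.998, -0.008]
force: [-1.1, 0.2, -1.3]
opening: 0.459
```

Run:
```python
from h import *
o=robot.get_obs(); print(o['time_s'],o['ee_pos'],np.degrees(yaw_of(rot(o['tcp_rot']))),o['opening'],o['force'])
d=np.array(o['ee_pos'])[:2]-[.604,-.112]; a=np.radians(11)
print('along/across mm',1000*(d@[np.cos(a),np.sin(a)]),1000*(d@[-np.sin(a),np.cos(a)]))
snapshot('wrist'); fit('wrist','gauge_step',GAUGE,[.603,-.114,.2])
snapshot('scene'); fit('scene','tin_b_mid',[cyl(.0205,.053,.123)],[.603,-.112,0],False)
```

```text
7.7333 [ 0.60099777 -0.11173883  0.26709521] -79.06530558932691 0.45913795498968835 [-1.08237204  0.19894034 -1.32039113]
along/across mm -2.8972421631004526 0.8292219274318264
wrist gauge_step 0.9 xy [ 0.6044 -0.1126] yaw 11.5 IoU 0.682
scene tin_b_mid none
```

Request:
play_rows --steps '[[[1,-2,4,0,35],[0,0,4,0,35],[0,0,4,0,35],[0,0,4,0,35],[0,0,2,0,35],[0,0,0,0,35]]]'

```text
time_s: 8.43
ee_pos: [0.6052, -0.1125, 0.2512]
tcp_rot: [2.423, -1.999, -0.002]
force: [-0.3, 0.5, -1.4]
opening: 0.464
```

Request:
play_rows --steps '[[[0,0,1.5,0,35],[0,0,1.5,0,35],[0,0,1,0,35],[0,0,1,0,35],[0,0,0,0,35],[0,0,0,0,35]]]'

```text
time_s: 8.93
ee_pos: [0.6055, -0.1125, 0.247]
tcp_rot: [2.423, -2.0, -0.0]
force: [0.0, -0.7, -2.1]
opening: 0.46
```

Request:
play_rows --steps '[[[0,0,1,0,35],[0,0,1,0,35],[0,0,0.5,0,35],[0,0,0,0,35]]]'

```text
time_s: 9.27
ee_pos: [0.6057, -0.1126, 0.2462]
tcp_rot: [-2.423, 1.999, -0.001]
force: [-4.2, 1.4, 13.2]
opening: 0.46
```

Request:
play_rows --steps '[[[0,0,0,0,52],[0,0,0,0,52],[0,0,0,0,52],[0,0,0,0,52],[0,0,0,0,52],[0,0,0,0,52]]]'

```text
time_s: 9.77
ee_pos: [0.6055, -0.1125, 0.2443]
tcp_rot: [2.423, -2.0, -0.0]
force: [0.5, 0.4, 0.7]
opening: 0.592
```

Run:
```python
from h import *
o=robot.get_obs(); print(o['time_s'],o['ee_pos'],o['opening'],o['force'])
a=save('wrist','w5.png'); b=snapshot('scene')
fit('scene','tin_b_mid',[cyl(.0205,.045,.103)],[.604,-.112,0],False)
cv2.imwrite('pics/m5.png',np.hstack([cv2.resize(a[60:340,180:480],(400,373)),cv2.resize(b[100:240,220:370],(400,373),interpolation=cv2.INTER_CUBIC)])[:,:,::-1])
```

```text
9.7667 [ 0.60547014 -0.11253912  0.24428333] 0.5920696992735207 [0.53744486 0.41263103 0.74268233]
scene tin_b_mid 0.71 xy [ 0.5984 -0.1191] yaw  IoU 0.783
```

View pics/m5.png

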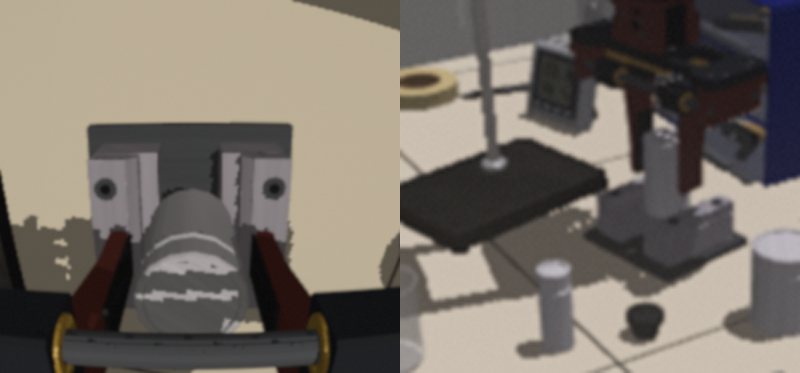

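Request:
play_rows --steps '[[[0,0,0,0,35],[0,0,0,0,35],[0,0,0,0,35],[0,0,0,0,35],[0,0,0,0,35],[0,0,-4,0,35],[0,0,-8,0,35],[0,0,-15,0,35]]]'

```text
time_s: 10.58
ee_pos: [0.6048, -0.1124, 0.2708]
tcp_rot: [2.422, -1.999, -0.004]
force: [-0.8, 0.0, -1.3]
opening: 0.462
```

Request:
play_rows --steps '[[[0,0,-20,0,35],[0,0,-25,0,35],[0,0,-18,0,35],[0,0,0,0,35],[0,0,0,0,35]]]'

```text
time_s: 11.0
ee_pos: [0.6057, -0.1126, 0.3357]
tcp_rot: [-2.422, 1.999, -0.004]
force: [-0.3, -0.6, -1.3]
opening: 0.462
```

Run:
```python
from h import *
o=robot.get_obs(); print(o['time_s'],o['ee_pos'],np.degrees(yaw_of(rot(o['tcp_rot']))),o['opening'],o['force'])
plan(0.494,-0.413,np.array(o['ee_pos'])[2],hand=35,step=26)
```

```text
11.0 [ 0.60568468 -0.11259413  0.33571138] -79.06847681802074 0.4622864615002853 [-0.32932595 -0.61747978 -1.3204007 ]
[[[21.1, 12.8, 0.0, -0.0, 35], [21.1, 12.8, 0.0, -0.0, 35], [21.1, 12.8, 0.0, -0.0, 35], [21.0, 12.8, 0.0, -0.0, 35], [21.1, 12.8, 0.0, -0.0, 35], [21.0, 12.8, 0.0, -0.0, 35], [21.1, 12.8, 0.0, -0.0, 35], [21.0, 12.8, 0.0, -0.0, 35]]]
[[[21.1, 12.8, 0.0, -0.0, 35], [21.0, 12.9, 0.0, -0.0, 35], [21.1, 12.8, 0.0, -0.0, 35], [21.0, 12.9, 0.0, -0.0, 35], [21.1, 12.8, 0.0, -0.0, 35]]]
end [ 0.494  -0.413   0.3357] -79.07
```

Request:
play_rows --steps '[[[12,7,0,0,35],[21,12.8,0,0,35],[21,12.8,0,0,35],[21,12.8,0,0,35],[21,12.8,0,0,35],[21,12.8,0,0,35],[21,12.8,0,0,35],[21,12.8,0,0,35]]]'

```text
time_s: 11.67
ee_pos: [0.5392, -0.2885, 0.3326]
tcp_rot: [2.422, -1.999, -0.005]
force: [-0.2, -1.2, -0.1]
opening: 0.463
```

Request:
play_rows --steps '[[[21,12.8,0,0,35],[21,12.8,0,0,35],[21,12.8,0,0,35],[21,12.8,0,0,35],[21,12.8,0,0,35],[10,6,0,0,35],[0,0,0,0,35],[0,0,0,0,35]]]'

```text
time_s: 12.33
ee_pos: [0.4932, -0.4132, 0.3333]
tcp_rot: [-2.421, 2.001, 0.003]
force: [0.6, -0.3, -0.2]
opening: 0.463
```

Run:
```python
from h import *
o=robot.get_obs(); print(o['time_s'],o['ee_pos'],np.degrees(yaw_of(rot(o['tcp_rot']))),o['opening'],o['force'])
save('wrist','w6.png'); find('wrist')
```

```text
12.3333 [ 0.49321437 -0.4132242   0.33328298] -79.15570672009136 0.4634234677844246 [ 0.6175377  -0.34094406 -0.23874599]
wrist tin_a_mid 0.95 [133.3 201.6] [ 0.4456 -0.2111]
wrist tin_b_mid 0.59 [321.  255.6] [ 0.4284 -0.4225]
wrist tin_c_mid 0.76 [204.   43.2] [ 0.6152 -0.2764]
wrist gauge_step 0.8 [76.1 54.7] [ 0.6017 -0.1075]
wrist tray_floor 0.72 [322.8 185.7] [ 0.4923 -0.4119]
```

View pics/w6.png

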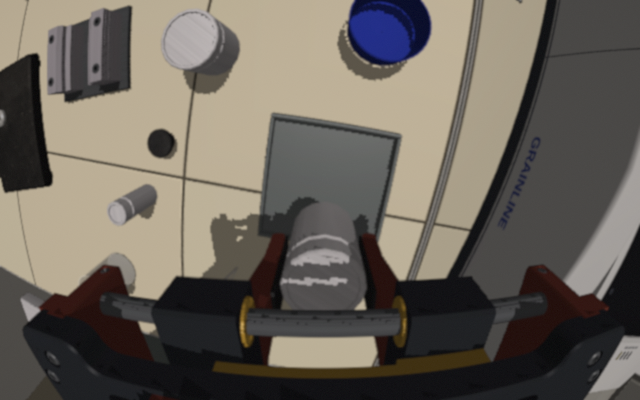

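Request:
play_rows --steps '[[[0,0,20,0,35],[0,0,25,0,35],[0,0,25,0,35],[0,0,20,0,35],[0,0,12,0,35],[0,0,5,0,35],[0,0,0,0,35],[0,0,0,0,35]]]'

```text
time_s: 13.3
ee_pos: [0.4944, -0.4133, 0.2282]
tcp_rot: [2.423, -1.999, 0.002]
force: [-0.2, 0.1, -1.0]
opening: 0.463
```

Request:
play_rows --steps '[[[0,0,2,0,35],[0,0,2,0,35],[0,0,1.5,0,35],[0,0,1.5,0,35],[0,0,1,0,35],[0,0,1,0,35],[0,0,0,0,35]]]'

```text
time_s: 13.88
ee_pos: [0.4938, -0.4132, 0.2183]
tcp_rot: [-2.423, 2.0, 0.0]
force: [0.1, 0.7, -0.6]
opening: 0.463
```

Request:
play_rows --steps '[[[0,0,1,0,35],[0,0,1,0,35],[0,0,0.7,0,35],[0,0,0.7,0,35],[0,0,0,0,35],[0,0,0,0,35]]]'

```text
time_s: 14.38
ee_pos: [0.4939, -0.4132, 0.2154]
tcp_rot: [-2.423, 2.0, 0.0]
force: [-1.5, 0.2, 4.4]
opening: 0.463
```

Request:
play_rows --steps '[[[0,0,0,0,60],[0,0,0,0,70],[0,0,0,0,80],[0,0,0,0,80],[0,0,0,0,80],[0,0,0,0,80],[0,0,0,0,80]]]'

```text
time_s: 14.97
ee_pos: [0.4939, -0.4132, 0.215]
tcp_rot: [-2.423, 2.0, 0.0]
force: [-0.2, -0.2, -0.8]
opening: 0.906
```

Request:
play_rows --steps '[[[0,0,-8,0,80],[0,0,-20,0,80],[0,0,-30,0,80],[0,0,-35,0,80],[0,0,-30,0,80],[0,0,-20,0,80],[0,0,0,0,80],[0,0,0,0,80]]]'

```text
time_s: 15.63
ee_pos: [0.494, -0.4133, 0.3598]
tcp_rot: [2.423, -2.0, 0.005]
force: [0.7, -0.1, -0.6]
opening: 0.914
```

Run:
```python
from h import *
o=robot.get_obs(); print(o['time_s'],o['ee_pos'],o['opening'],o['force'])
save('wrist','w7.png'); find('wrist')
fit('wrist','tin_b_mid',[cyl(.0205,.004,.074)],[.494,-.413,0],False)
```

```text
15.6333 [ 0.49399013 -0.41331464  0.359829  ] 0.9137914121321381 [ 0.65622743 -0.13536564 -0.63152223]
wrist tin_a_mid 0.98 [142.6 194.7] [ 0.4461 -0.2097]
wrist tin_b_mid 0.71 [319.  189.8] [ 0.4894 -0.4096]
wrist tin_c_mid 0.92 [210.1  47.4] [ 0.6153 -0.2743]
wrist tin_c_mid 0.66 [320.3 187.2] [ 0.4924 -0.4104]
wrist tin_c_mid 0.45 [142.4 194.3] [ 0.4465 -0.2094]
wrist gauge_step 0.77 [88.5 56.3] [ 0.6019 -0.1073]
wrist tin_b_mid 0.87 xy [ 0.4942 -0.4117] yaw  IoU 0.892
```

View pics/w7.png

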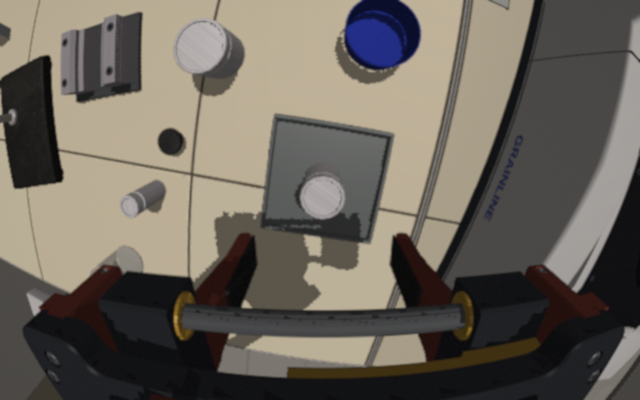

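Tin B (at pixel 322,195) stands upright and free in the tray. Tins A (142,197) and C (208,48) are standing where they were, and the gripper touches nothing.

```bash
python3 -c "
from plant import robot
print(robot.sign_off())"
```

```text
the job is handed in; nothing more can be done
None
```

The job is done and handed in at about 16 s of the 48 s allowed. The right tin was B: at 41 mm it goes into the 48 mm gap but not the 31 mm one.

- **Gauge:** I lowered tin B upright into the slot. It touched at 13 N with the flange at z = 0.246 m, which is the expected ledge height. I opened the fingers briefly so it stood freely on the no-go step, and the picture showed it upright in the slot.
- **Tray:** I gripped it again, lifted it out and set it in the tray with about 4 N of contact. I then let go and raised the hand 145 mm clear.
- **Last checks:** The final wrist picture shows tin B upright near the tray centre at (0.494, -0.412). Tin A and tin C are standing where they were, within a few mm of measuring noise, and the force on the tool reads about zero.
- **Checks that failed or disagreed:**
  - The first wrist fits put tin B and the gauge about 6 mm off the other cameras, probably because the arm was still settling. Later close views agreed to 2–3 mm.
  - One scene-camera fit of the tin above the gauge found nothing.
  - Another scene-camera fit of the tin in the slot was about 9 mm off, with the tin partly hidden.
  - In the last picture the network also labelled tin B and tin A as possible tin C, with lower values.

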